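Load a seed bar into the bird feeder through its spring gate

ROBOT

A 6-joint arm with a two-finger parallel gripper is mounted at the origin on the work surface. World frame = base frame: x ahead of the robot, y to its left, z up, the work surface at z = 0. Lengths are in m, angles in rad, forces in N, time in s.
With the tool pointing down it reaches from about 0.3 to 0.775 m from the base axis. Payload 14.6 kg.
Tool frame: the origin (TCP) lies at the very end of the fingers, on their centre line; the grasp point (between the pads) lies 19 mm behind it; z points along the fingers, y is the line along which they close (so a half turn about z gives the same grasp; the last joint's range is limited). The gripper opens to 94 mm and grips with 3 to 60 N. Pads are 16 mm wide; open, the fingers measure 119 mm over their backs; the gripper's body (75 mm by 177 mm) begins 78 mm behind the grasp point.
Start: joints at [1.228, 0.3, 1.521, -0, 1.321, -0.067], TCP at [0.15, 0.529, 0.205] pointing down, gripper open.
Joint ranges: [-3.03, 3.03], [-0.79, 2.21], [0.23, 2.52], [-1.04, 4.18], [0, 3.07], [-2.55, 2.55]. Speed limits (rad/s): [2.22, 2.22, 2.57, 3.14, 3.14, 3.14].

INTERFACE

Orientations are given as [roll, pitch, yaw] about the fixed x, y, z axes, in that order (R = Rz(yaw) Ry(pitch) Rx(roll)).
In Python, from station import ctrl gives the robot as it stands.
- The arm moves only by the shell command python3 -m pendant 'ROWS' [OPENING] [FORCE]. ROWS is JSON, a list of rows, each a list of 2 entries, a list of its own where there are three numbers: the shift along the world's x, y, z in cm, then the turn about the world's z in rad. A call has 1 to 20 rows; each row shifts and turns the commanded pose from where the row before left it; what a row does not reach is not made up. A row lasts 1/12 s, in which the tool goes at most 41.7 mm and 7.16 degrees, less where a joint would pass 70% of its speed; a pose out of reach is approached as far as the arm can. A call is refused whole if a number of a shift passes 4.17 or a number of a turn 0.125, either way. A call with a gripper value outside its range is refused whole. OPENING is the opening, from 0 (shut) to 1 (fully open), set as the call begins (- or left out, the last holds). The fingers move at their own pace and stop on an object; FORCE is the grip in N (left out, the last holds). Time passes only in rows, so rows that do not move let the fingers close. It gives the time, the measured TCP pose, the force, the opening and the grip force at its end, in the units of the state.
- ctrl.get_obs(): the state, without advancing time (a new reading comes with each control period).
- ctrl.camera(name): name is "side" or "top" or "wrist"; returns a dict with "color" (384x512x3 uint8, red, green, blue), "intrinsics" (3x3 intrinsics, pixels), "camera_from_world" (4x4, takes a point from world to camera coordinates). Camera axes: x right, y down, z forward; pixel columns grow to the right and rows downward; lengths in m; the calibration is good to about 2 mm. A picture is of the moment at which its call begins. There is no depth.
- ctrl.hand_in(): hands the job in; it is judged then, once.
The state is a dict: "time_s": time; "qpos": joint angles; "joint_vel": joint speeds; "tau": joint torques, N m; "ee_pos": TCP position; "eef_rot": TCP orientation; "force": force on the tool from outside, world axes, zero at the start; "moment": the same for the moment, N m; "grip_width": finger opening in m; "grip_force": force on a finger pad.
Only numpy, scipy, OpenCV 4.12 (cv2) and the standard library are available. Lean on these libraries where they do the work, as an engineer would, in place of code of your own. Each camera call takes 0.05 s, during which the arm holds its last target. There are 200 camera calls.

TASK

Load the seed bar into the birdhouse feeder: lay it flat on the porch, slide it nose first through the one-way spring gate and on into the doorway until you feel it come firmly home against the hidden rubber buffer, with the gate sprung shut behind it. Push gently, because pressed seed crumbles under a hard shove. Then let go, leaving the bar lying flat inside the closed gate, and do not disturb the other things on the table.

Things in the scene. Friction and masses are not known exactly. Their poses are not given: they have to be found in the camera images.
- bar: Pressed-seed bar, a straight tan block 140 mm long, 46 mm wide, 50 mm high, about 0.26 kg (0.2 to 0.35). Origin: centre of its underside. x runs along its length, y across its width, z up. Both ends are alike, so either end may be the nose. It starts flat on the table.
- feeder: Painted wooden birdhouse feeder, fixed to the table: base board 430 x 130 x 18 mm carrying an open railed porch and, at its far end, a gabled house. Origin: underside of the board, on the gate line, mid-channel. x is the loading direction (porch to house), y across, z up; porch floor at z = 18 mm, board from x = -110 to 320 mm. More than 25 N between bar and any part of it chips the bar.
- porch_mouth (a point): Porch floor at the open end of the channel, feeder x = -100, y = 0, z = 18 mm. Rails 20 mm high (tops at feeder z = 38 mm), open above, form a channel 52 mm wide about y = 0; they flare to 80 mm between x = -55 and here. From x = -8 to 66 mm the rail on the +y side is set back 12 mm to make room for the opened leaf, then tapers back in by x = 86 mm.
- gate (a joint): Swing angle of the gate leaf, rad: 0 shut, growing to 1.62 towards the house; it cannot swing outward. Metal leaf 18 mm high (top at feeder z = 37 mm), 5 mm thick, hinged on an upright pin at feeder x = 0, y = +31 mm, reaching to y = -23 mm. A spring shuts it: a bar pushed at it needs some 5 to 8 N; it rides on the bar's side and snaps shut once the tail is 56 mm past the gate line.
- gate_line (a point): Porch floor, mid-channel on the gate line: feeder x = 0, y = 0, z = 18 mm; axes as the feeder.
- doorway (a point): Floor, middle of the house front, feeder x = 194, y = 0 mm. Doorway 62 mm wide, 66 mm high; roof ridge at z = 190 mm, roof edge 6 mm ahead of the front. Unseen inside, an end stop with a rubber buffer 40 mm wide, 54 mm high, set anew for each bar and not measured: its face stands 11 to 51 mm past this point, found by feel. It gives 1 mm per 6.5 N; home = 7 N or more; over 13 N crumbles the bar.
- saucer: Shallow clay saucer, 124 mm across, 22 mm high; origin under its centre. Bystander.
- scoop: Stainless feed scoop lying flat, 210 mm long, 60 mm wide, 31 mm high; origin near the joint of handle and bowl, x towards the bowl. Bystander.
- pot: Grey plastic flower pot, 120 mm across the rim, 105 mm high; origin under its centre. Bystander.
- frog: Ceramic frog figurine, about 95 mm wide and 75 mm high; origin under its centre. Bystander.
- paperweight: Round domed glass paperweight, 74 mm across, 51 mm high; origin under its centre. Bystander.
- canister: Round metal jar with a lid, 90 mm across, 150 mm high; origin under its centre. Bystander.
- claypot: Small clay flower pot, 90 mm across the rim, 80 mm high; origin under its centre. Bystander.
There are look-alikes about, which are no part of the job. There is more than one size of the bar; the one meant has the size given above.

How it is judged:
By the outcome, as a careful person would: the job done as asked, in the order asked, and still so for the second after the job is handed in, with the robot touching nothing.
It also fails if it takes over 66 s, if anything falls off the work surface, if the arm or the gripper's body presses on something with over 40 N, if the wrist force passes 120 N, or if a joint passes its speed limit or range.

## Working session

There is one attempt and no reset: what is moved stays moved. The work goes in short steps, Python scripts to look and compute and a shell command to move; the robot and the scene stay as the last step left them, time stands still between calls to the robot, and variables do not carry over. Pictures are saved under pics/ and viewed, at most 10 in all, crops included, and the job is handed in when it is done.

```bash
mkdir -p pics
cat > h.py <<'E'
import numpy as np, cv2, pickle
from station import ctrl
def snap(n,f):
    c=ctrl.camera(n); pickle.dump(c,open(f'pics/{f}.pkl','wb')); cv2.imwrite(f'pics/{f}.png',c['color'][...,::-1]); return c
def load(f): return pickle.load(open(f'pics/{f}.pkl','rb'))
def ray(c,u,v,z):
    M=np.array(c['camera_from_world']);R=M[:3,:3];t=M[:3,3];o=-R.T@t
    d=R.T@np.linalg.inv(c['intrinsics'])@np.array([u,v,1.]); return o+d*(z-o[2])/d[2]
def proj(c,p):
    M=np.array(c['camera_from_world']);q=np.array(c['intrinsics'])@(M[:3,:3]@np.array(p)+M[:3,3]); return q[:2]/q[2]
E
python3 - <<'E'
from h import *
a=snap('top','top0');b=snap('side','side0')
for n,c in(('top',a),('side',b)):
    M=c['camera_from_world'];print(n,-M[:3,:3].T@M[:3,3],M[2,:3])
cv2.imwrite('pics/both.png',cv2.resize(np.hstack([a['color'],b['color']])[...,::-1],(800,300)))
cv2.imwrite('pics/top0b.png',cv2.resize(a['color'][...,::-1],(800,600),interpolation=cv2.INTER_CUBIC))
print(ctrl.get_obs())
E
```

```text
top [ 0.42150868 -0.067859    1.6683507 ] [ 0.08261071  0.0142917  -0.99647941]
side [ 0.25435035 -1.19521711  1.23615348] [ 0.18307891  0.68046719 -0.70953965]
{'time_s': 0.1, 'qpos': array([ 1.22835599e+00,  3.00421009e-01,  1.52150294e+00, -3.69137107e-05,
        1.32069040e+00, -6.66089389e-02]), 'joint_vel': array([ 1.76036840e-03, -1.66733940e-03, -7.38233266e-04, -9.24082879e-04,
        5.90195256e-05,  1.70137974e-03]), 'tau': array([ 9.74011527e-04, -5.32633138e+01, -3.53299284e+01,  7.10514723e-02,
        2.33949046e-02, -2.48246309e-06]), 'ee_pos': array([0.14973116, 0.52898991, 0.20494686]), 'eef_rot': array([-3.14057084e+00, -3.23271995e-05,  2.86577040e+00]), 'force': array([ 0.52556266,  0.34576019, -0.83666307]), 'moment': array([-8.42321417e-05, -4.75765080e-03, -5.17831256e-02]), 'grip_force': 0.0, 'grip_width': 0.09378482770324773}
```

View pics/top0b.png

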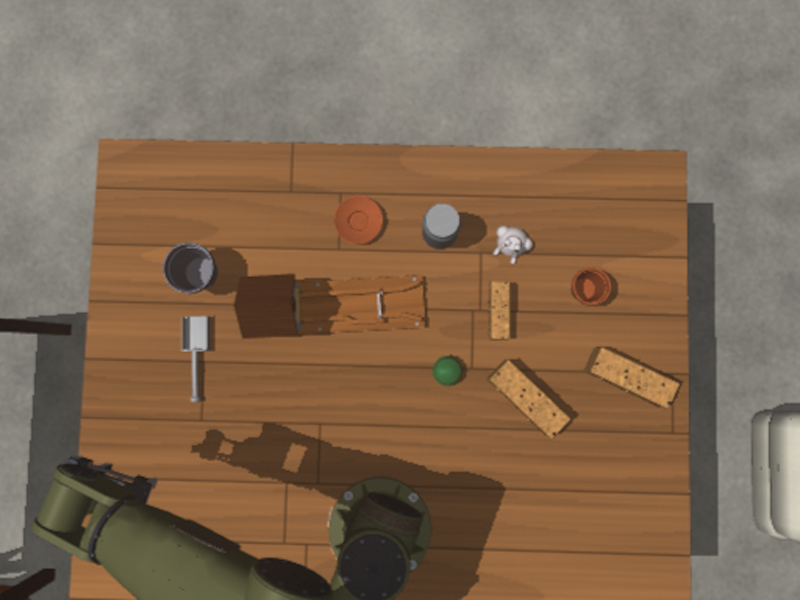

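View pics/side0.png

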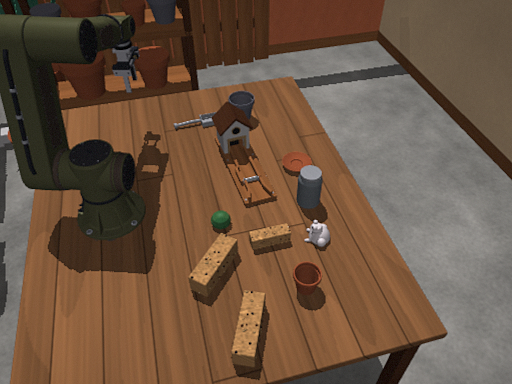

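The top view (800×600) shows three tan bars at (501,310), (530,398) and (633,377). The feeder's house is at (267,306), its porch mouth at (425,303) and its gate leaf at (380,304). Next I measure the bar sizes and get a feeder crop.

Run:
```python
from h import *
c=load('top0');hsv=cv2.cvtColor(c['color'],cv2.COLOR_RGB2HSV)
for (u,v) in((501,310),(530,398),(633,377)):print(hsv[int(v*.64),int(u*.64)])
print('table',hsv[int(330*.64),int(450*.64)])
m=((hsv[...,0]>8)&(hsv[...,0]<25)&(hsv[...,2]>165)&(hsv[...,1]>80)).astype(np.uint8)
m=cv2.morphologyEx(m,cv2.MORPH_CLOSE,np.ones((3,3)))
n,l,s,ce=cv2.connectedComponentsWithStats(m)
for i in range(1,n):
    if s[i,4]<100:continue
    ys,xs=np.nonzero(l==i)
    P=cv2.findContours((l==i).astype(np.uint8),0,1)[0][0][:,0]
    W=np.array([ray(c,u,v,0.05)[:2] for u,v in P],np.float32)
    r=cv2.minAreaRect(W);print(ce[i],s[i,4],r)
a=c['color'][90:300,140:400,::-1]
cv2.imwrite('pics/crop1.png',cv2.resize(c['color'][165:225,140:350,::-1],(798,228),interpolation=cv2.INTER_CUBIC))
b=load('side0')['color'][100:300,190:340,::-1]
cv2.imwrite('pics/crop2.png',cv2.resize(b,(450,600),interpolation=cv2.INTER_CUBIC))
```

```text
[ 16 141 176]
[ 16 140 193]
[ 16 140 190]
table [ 14 144 136]
[237.96621622 137.7027027 ] 148 ((0.7524958848953247, 0.03909317031502724), (0.07131733000278473, 0.04301930218935013), 18.60272789001465)
[319.7651715  198.17150396] 379 ((0.5320109724998474, -0.27871203422546387), (0.13610564172267914, 0.03777523711323738), 0.8193225264549255)
[406.05530474 241.39164786] 886 ((0.3774335980415344, -0.6002995371818542), (0.19904306530952454, 0.0624525249004364), 66.15742492675781)
[339.05442177 255.39002268] 882 ((0.31991881132125854, -0.3514034152030945), (0.19820308685302734, 0.06312102824449539), 48.15501022338867)
[ 61.50729927 377.51094891] 274 ((-0.1495949625968933, 0.6541392207145691), (0.028457121923565865, 0.13298571109771729), 1.692299485206604)
```

View pics/crop1.png

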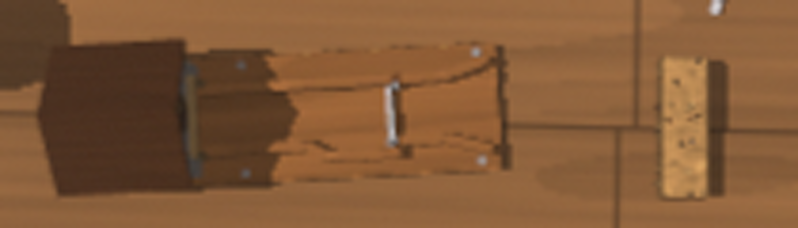

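Candidates in the top view are (501,310) at about 140×42 mm and (530,398) and (633,377), both about 199×63 mm. The one at (501,310) fits the 140×46 mm description. The crop confirms it: a small tan block at crop px (684,128), to the right of the porch mouth. I move there, stopping over the feeder for a wrist look.

```bash
python3 -m pendant '[[[1,-2,3],0.03],[[1,-3,3],0.03],[[1.5,-3.5,1.5],0.03],[[1.5,-3.5,1],0.03],[[1.5,-3.5,0.5],0.03],[[1.5,-3.5,0.5],0.03],[[1.5,-3.5,0],0.03],[[1.5,-3.5,0],0.03],[[1.5,-3.5,0],0.03],[[1.5,-3.5,0],0],[[1.5,-3.5,0],0],[[1.5,-3.5,0],0],[[1.5,-3.5,0],0],[[1.5,-3,0],0],[[1.5,-3,0],0],[[1,-2,0],0],[[0,0,0],0]]'
python3 - <<'E'
from h import *
a=snap('wrist','w0')
M=a['camera_from_world'];print(-M[:3,:3].T@M[:3,3],M[:3,:3],a['intrinsics']);print(ctrl.get_obs()['ee_pos'],ctrl.get_obs()['eef_rot'])
c=load('top0')
for n,u,v,z in(('mouthL',425,278,.018),('mouthR',427,328,.018),('roofpeakfront',295,276,.12)):print(n,ray(c,u*.64,v*.64,z))
E
```

```text
time_s: 1.52
ee_pos: [0.3752, 0.0127, 0.2986]
eef_rot: [-3.141, -0.001, 3.132]
force: [0.1, -0.6, -0.7]
grip_width: 0.094
grip_force: 0.0
[0.29544475 0.01446774 0.47833084] [[ 0.00990918  0.99995036 -0.0010449 ]
 [ 0.96282099 -0.00925913  0.26998151]
 [ 0.26995843 -0.00368135 -0.96286494]] [[314.31447187   0.         255.63126729]
 [  0.         314.31447187 187.42809973]
 [  0.           0.           1.        ]]
[0.3745867  0.01421921 0.29868345] [-3.14159042e+00 -1.17325403e-03  3.13251210e+00]
mouthL [ 0.6073465  -0.09655893  0.018     ]
mouthR [ 0.4838145  -0.10426856  0.018     ]
roofpeakfront [0.59331354 0.20774953 0.12      ]
```

View pics/w0.png

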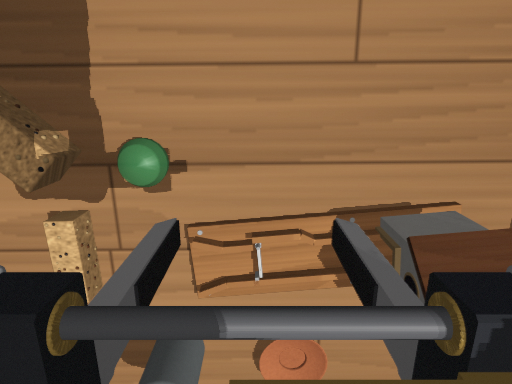

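The wrist view shows the feeder: board front corners near (187,225) and (199,293), the leaf from (258,243) to (260,280), a screw at (200,233), and the paperweight at (143,162). I compute the feeder pose from both views.

Run:
```python
from h import *
w=load('w0');c=load('top0')
for n,p in dict(mA=(186.5,225),mB=(199,294),edgefar=(350,212)).items():print(n,ray(w,*p,.018).round(4))
for n,p in dict(hinge=(258,243),tip=(260,280)).items():print(n,ray(w,*p,.037).round(4))
for n,p in dict(s1=(475,52),s2=(482,160),s3=(240,65),s4=(246,173)).items():print(n,ray(c,140.+p[0]/3.8,165+p[1]/3.8,.038).round(4))
for n,p in dict(tip=(391,84),hinge=(392,143)).items():print('top',n,ray(c,140+p[0]/3.8,165+p[1]/3.8,.037).round(4))
print('w s1',ray(w,200,233,.038))
# bar in wrist
print(ray(w,46,218,.05),ray(w,91,210,.05))
cv2.imwrite('pics/w0c.png',cv2.resize(w['color'][195:315,170:350,::-1],(798,532),interpolation=cv2.INTER_CUBIC))
```

```text
mA [ 0.4849 -0.0967  0.018 ]
mB [ 0.6097 -0.0843  0.018 ]
edgefar [0.4656 0.159  0.018 ]
hinge [0.5078 0.0155 0.037 ]
tip [0.5721 0.0182 0.037 ]
s1 [ 0.6015 -0.0696  0.038 ]
s2 [ 0.4931 -0.0791  0.038 ]
s3 [0.5827 0.1665 0.038 ]
s4 [0.4743 0.1566 0.038 ]
top tip [0.5673 0.014  0.037 ]
top hinge [0.508  0.0114 0.037 ]
w s1 [ 0.48988    -0.07231122  0.038     ]
[ 0.45882992 -0.29285152  0.05      ] [ 0.44712582 -0.22542417  0.05      ]
```

View pics/w0c.png

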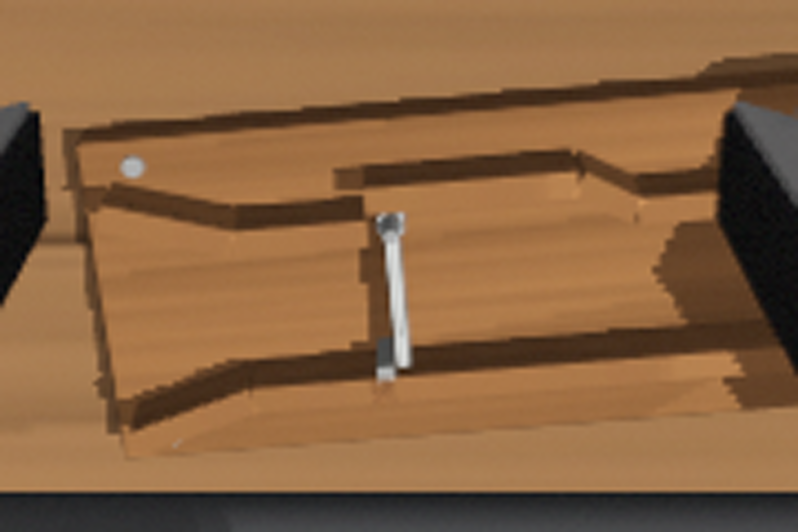

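The enlarged crop shows the rail corners: flare ends at (235,207) and (248,365), the setback start at (362,200), the setback end at (578,152) and (637,177), and the hinge pin at (390,218).

Run:
```python
from h import *
w=load('w0');c=load('top0')
# (pixel crop, feeder x,y,z)
L=[((235,206),-55,26,38),((362,198),-8,26,38),((578,150),66,38,38),((637,175),86,26,38),((250,362),-55,-26,38)]
A=np.array([ray(w,170+p[0]/4.433,195+p[1]/4.433,z/1000)[:2] for p,_,_,z in L]);B=np.array([[x,y] for _,x,y,_ in L])/1000
print(A.round(4))
def fit(A,B):
    a=A-A.mean(0);b=B-B.mean(0);th=np.arctan2((b[:,0]*a[:,1]-b[:,1]*a[:,0]).sum(),(a*b).sum())
    R=np.array([[np.cos(th),-np.sin(th)],[np.sin(th),np.cos(th)]]);t=A.mean(0)-R@B.mean(0)
    return th,t,((A-t)-(B@R.T))*1000
th,t,e=fit(A,B);print(th,th-np.pi/2,t,e.round(1))
T=np.array([ray(c,140+p[0]/3.8,165+p[1]/3.8,.038)[:2] for p in[(475,52),(482,160),(240,65),(246,173)]])
R=np.array([[np.cos(th),-np.sin(th)],[np.sin(th),np.cos(th)]])
print('screws in feeder',((T-t)@R*1000).round(1))
```

```text
[[ 0.5042 -0.0379]
 [ 0.5016  0.0059]
 [ 0.4845  0.0797]
 [ 0.4939  0.1002]
 [ 0.565  -0.0349]]
1.6703597528677714 0.09956342607287483 [0.52843912 0.01762908] [[-3.8  1.7]
 [-1.7 -1.2]
 [ 0.4  0.2]
 [-0.1 -0.4]
 [ 5.2 -0.4]]
screws in feeder [[-94.  -64.1]
 [-92.8  44.7]
 [142.8 -68.8]
 [143.7  40.1]]
```

```bash
python3 -m pendant '[[[1.5,-3,0],0],[[1.5,-3,0],0],[[1.5,-3,0],0],[[1.5,-3,0],0],[[1.5,-3,0],0],[[1.5,-3,-1],0],[[1.5,-3,-2],0],[[1,-2.5,-2],0],[[0.5,-1.5,-2],0],[[0,0,0],0],[[0,0,0],0]]'
python3 - <<'E'
from h import *
a=snap('wrist','w1')
M=a['camera_from_world'];print(-M[:3,:3].T@M[:3,3]);print(ctrl.get_obs()['ee_pos'])
E
```

```text
time_s: 2.48
ee_pos: [0.4942, -0.2335, 0.2284]
eef_rot: [3.14, -0.002, 3.136]
force: [0.9, 0.6, 0.4]
grip_width: 0.0937
grip_force: 0.0
[ 0.41455881 -0.23232609  0.40822682]
[ 0.49448539 -0.2332614   0.22981053]
```

View pics/w1.png

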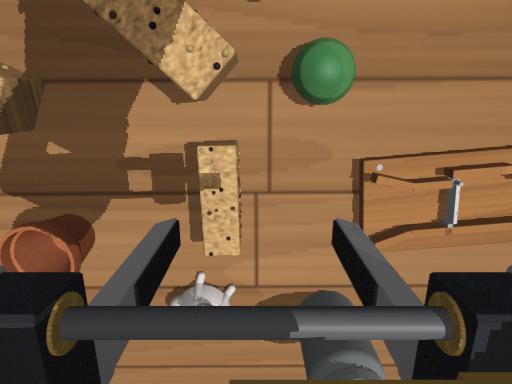

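The wrist view shows the bar with corners near (198,146), (238,146), (241,254) and (205,255). The feeder porch is at right, with its leaf at (455,205), unoccluded. I measure the bar and overlay the predicted feeder points.

```bash
cat >> h.py <<'E'
def F(x,y,z,o=(.539,.0165),th=np.pi/2+.0795):
    return np.array([o[0]+(np.cos(th)*x-np.sin(th)*y)/1000,o[1]+(np.sin(th)*x+np.cos(th)*y)/1000,z/1000])
E
python3 - <<'E'
from h import *
w=load('w1')
hsv=cv2.cvtColor(w['color'],cv2.COLOR_RGB2HSV)
m=((hsv[...,0]>12)&(hsv[...,0]<25)&(hsv[...,2]>165)&(hsv[...,1]>80)).astype(np.uint8)
m[:135]=0;m[265:]=0;m[:,:180]=0;m[:,260:]=0
m=cv2.morphologyEx(m,cv2.MORPH_CLOSE,np.ones((9,9)));m=cv2.morphologyEx(m,cv2.MORPH_OPEN,np.ones((5,5)))
P=max(cv2.findContours(m,0,1)[0],key=cv2.contourArea)[:,0]
print(P.min(0),P.max(0))
W=np.array([ray(w,u,v,.05)[:2] for u,v in P],np.float32);print(cv2.minAreaRect(W))
s=4.5;im=cv2.resize(w['color'][135:265,345:512,::-1],None,fx=s,fy=s,interpolation=cv2.INTER_CUBIC)
def d(p,col):
    q=proj(w,p);cv2.circle(im,(int((q[0]-345+.5)*s),int((q[1]-135+.5)*s)),3,col,-1)
for sg in(1,-1):
    for x,y in((-100,40),(-55,26),(-8,26)):d(F(x,sg*y,38),(0,0,255));d(F(x,sg*y,18),(255,0,0))
    d(F(-110,sg*65,18),(0,255,0))
for q in((0,31),(0,-23)):d(F(*q,37),(255,255,0))
cv2.imwrite('pics/w1c.png',im)
E
```

```text
[180 135] [259 264]
((0.5337376594543457, -0.27099812030792236), (0.173434779047966, 0.07439502328634262), 7.6415839195251465)
```

View pics/w1c.png

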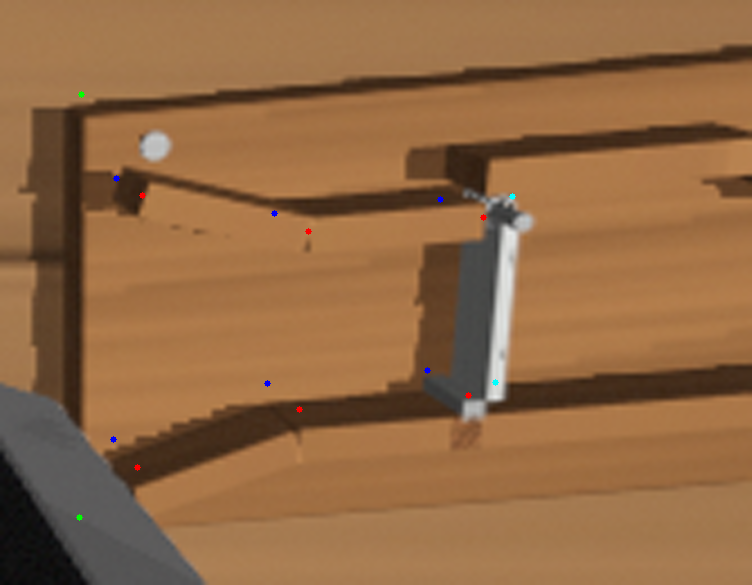

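The overlay is consistently about 18 crop px (about 5 mm) too near the robot, so the feeder origin is about (0.544, 0.0165) as the wrist camera sees it. Now the bar in the same view.

Run:
```python
from h import *
w=load('w1');im=w['color'];g=cv2.cvtColor(im,cv2.COLOR_RGB2HSV)
print(g[225,190],g[225,235],g[160,215],g[225,250])
m=((g[...,2]>165)&(g[...,0]>=14)&(g[...,1]<165)).astype(np.uint8)
for v in(152,160,200,215,230,245,252):print(v,''.join(str(x) for x in m[v,190:250]))
c=np.array([ray(w,*p,.05)[:2] for p in((198,146),(238,145.5),(241,254.5),(205,255.5))]);print(c.round(4),c.mean(0))
```

```text
[ 14 139 108] [ 17 115 204] [ 18 119 190] [ 15 133 161]
152 000000001110011111111111111111111111111111111100110000000000
160 000000001111111111111001111111111111111111101100000000000000
200 000000000001111111111111111111101111111111111111011000000000
215 000000000000011111101111111111111111111111111111000011111111
230 000000000000011111111111111111110011111111111111100011111111
245 000000000000001111111111110111111111111111111111110000000000
252 000000000000000111100011111111111111111111111111110000000000
[[ 0.4651 -0.2982]
 [ 0.4648 -0.2525]
 [ 0.6021 -0.2517]
 [ 0.6032 -0.297 ]] [ 0.53382187 -0.27484574]
```

```bash
python3 -m pendant '[[[1,-1.1,-2],0],[[1.5,-1.5,-2],0],[[1.45,-1.5,-2.5],0],[[0,0,-2.5],0],[[0,0,-2.5],0],[[0,0,-2.5],0],[[0,0,-2],0],[[0,0,-1.7],0],[[0,0,-1.3],0],[[0,0,-1],0],[[0,0,-0.3],0],[[0,0,0],0],[[0,0,0],0]]' && python3 -m pendant '[[[0,0,0],0],[[0,0,0],0],[[0,0,0],0],[[0,0,0],0],[[0,0,0],0],[[0,0,0],0]]' 0.3 35
```

```text
time_s: 3.62
ee_pos: [0.5344, -0.2755, 0.0272]
eef_rot: [-3.141, 0.001, 3.136]
force: [0.7, -0.1, 0.4]
grip_width: 0.0938
grip_force: 0.0
time_s: 4.12
ee_pos: [0.5338, -0.2755, 0.0262]
eef_rot: [-3.142, 0.0, 3.136]
force: [0.2, -1.1, -0.1]
grip_width: 0.0573
grip_force: 0.0
```

```bash
python3 -m pendant '[[[0,0,0],0],[[0,0,0],0],[[0,0,0],0],[[0,0,0],0],[[0,0,0],0],[[0,0,0],0]]' && python3 -m pendant '[[[0,0,1],0],[[0,0,2],0],[[0,0,3],0],[[0,0,4],0],[[0,0,3],0],[[0,0,1],0],[[0,0,0],0]]'
```

```text
time_s: 4.62
ee_pos: [0.5339, -0.2756, 0.0262]
eef_rot: [-3.141, 0.0, 3.136]
force: [-0.4, -1.7, 0.4]
grip_width: 0.0454
grip_force: 34.9
time_s: 5.2
ee_pos: [0.5346, -0.2758, 0.1688]
eef_rot: [-3.14, 0.004, 3.136]
force: [0.3, -0.2, -3.4]
grip_width: 0.0457
grip_force: 34.9
```

```bash
python3 -m pendant '[[[0,0,1],-0.124],[[0,0.5,1],-0.124],[[0,1,0.5],-0.124],[[0,1,0],-0.124],[[0,1.5,0],-0.124],[[0,1.5,0],-0.124],[[0,1.5,0],-0.124],[[0.1,2,0],-0.124],[[0.2,2,0],-0.124],[[0.3,2,0],-0.124],[[0.3,2,0],-0.124],[[0.3,2,0],-0.122],[[0.2,2,0],0],[[0.2,1.5,0],0],[[0,0.6,0],0],[[0,0,0],0],[[0,0,0],0]]'
python3 - <<'E'
from h import *
c=snap('wrist','w2');o=ctrl.get_obs();print(o['ee_pos'],o['eef_rot'],o['force'])
im=c['color'][...,::-1].copy()
O=(.544,.0165)
for sg in(1,-1):
    for x,y in((-100,40),(-55,26),(-8,26)):cv2.circle(im,tuple(int(round(k)) for k in proj(c,F(x,sg*y,38,O))),2,(0,0,255),-1)
    cv2.circle(im,tuple(int(round(k)) for k in proj(c,F(-110,sg*65,18,O))),2,(0,255,0),-1)
for q in((0,31),(0,-23)):cv2.circle(im,tuple(int(round(k)) for k in proj(c,F(*q,37,O))),2,(255,255,0),-1)
cv2.imwrite('pics/w2b.png',cv2.resize(im,(800,600),interpolation=cv2.INTER_CUBIC))
E
```

```text
time_s: 6.62
ee_pos: [0.5494, -0.0648, 0.1899]
eef_rot: [-3.14, -0.0, 1.65]
force: [-0.1, -0.7, -2.4]
grip_width: 0.0458
grip_force: 34.9
[ 0.54950703 -0.06514805  0.19028797] [-3.14033617e+00 -1.49298675e-04  1.64944757e+00] [ 0.0566201  -0.4415393  -2.39679959]
```

View pics/w2b.png

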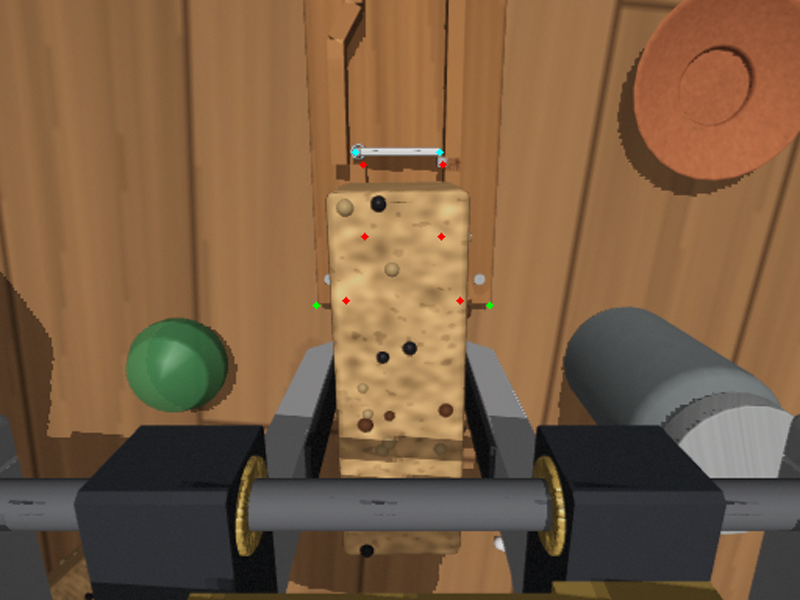

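The overlay lands right on the gate leaf (356–440,152) and the board corners (317,306) and (489,306). The bar is held straight. I check canister clearance before descending, because its top (150 mm) overlaps the gripper body height.

Run:
```python
from h import *
c=load('top0');s=load('side0')
print(ray(c,442*.64,221*.64,.15),ray(s,311,174,.15), ray(c,442*.64,219*.64,.15))
```

```text
[ 0.72480101 -0.13023821  0.15      ] [ 0.73166261 -0.14015877  0.15      ] [ 0.7294454  -0.13014302  0.15      ]
```

```bash
python3 -m pendant '[[[0.1,0,-2],0],[[0,0,-3],0],[[0,0,-3],0],[[0,0,-2.5],0],[[0,0,-1.5],0],[[0,0,-1],0],[[0,0,-0.7],0],[[0,0,-0.4],0],[[0,0,0],0],[[0,0,0],0]]'
```

```text
time_s: 7.5
ee_pos: [0.5511, -0.0646, 0.0507]
eef_rot: [3.141, 0.0, 1.65]
force: [0.5, -0.2, -3.3]
grip_width: 0.0457
grip_force: 34.9
```

```bash
python3 -m pendant '[[[0,0,-0.2],0],[[0,0,-0.1],0],[[0,0,-0.05],0],[[0,0,0],0],[[0,0,0],0]]'; python3 -m pendant '[[[0,0,-0.1],0],[[0,0,0],0],[[0,0,0],0]]'
```

```text
time_s: 7.92
ee_pos: [0.5509, -0.0645, 0.0468]
eef_rot: [3.141, 0.0, 1.65]
force: [0.5, -0.8, -2.9]
grip_width: 0.0457
grip_force: 34.9
time_s: 8.17
ee_pos: [0.5508, -0.0645, 0.0456]
eef_rot: [-3.142, -0.0, 1.65]
force: [0.2, -0.1, -2.9]
grip_width: 0.0456
grip_force: 34.9
```

```bash
python3 -m pendant '[[[0,0,-0.1],0],[[0,0,0],0],[[0,0,0],0]]';python3 -m pendant '[[[0,0,-0.05],0],[[0,0,0],0],[[0,0,0],0]]'
```

```text
time_s: 8.42
ee_pos: [0.5508, -0.0645, 0.0446]
eef_rot: [-3.142, -0.0, 1.65]
force: [0.4, -1.1, -2.9]
grip_width: 0.0456
grip_force: 34.9
time_s: 8.67
ee_pos: [0.5509, -0.0644, 0.0444]
eef_rot: [3.141, -0.0, 1.65]
force: [-3.1, 1.4, 3.8]
grip_width: 0.0456
grip_force: 34.9
```

```bash
python3 -m pendant '[[[0,0,0],0],[[0,0,0],0],[[0,0,0],0],[[0,0,0.1],0],[[0.04,-0.5,0],0],[[0.08,-1,0],0],[[0.08,-1,0],0],[[0.08,-1,0],0],[[0.04,-0.5,0],0],[[0,0,0],0],[[0,0,0],0]]' 0.75
python3 -m pendant '[[[0,0,0],0],[[0,0,0],0],[[0,0,0],0],[[0,0,0],0],[[0,0,0],0],[[0,0,0],0],[[0,0,0],0],[[0,0,0],0]]' 0.3 35
```

```text
time_s: 9.58
ee_pos: [0.554, -0.1049, 0.045]
eef_rot: [-3.141, -0.0, 1.649]
force: [0.2, -0.6, -0.6]
grip_width: 0.0707
grip_force: 0.0
time_s: 10.25
ee_pos: [0.554, -0.1043, 0.0451]
eef_rot: [3.142, -0.0, 1.65]
force: [0.6, 2.0, 1.1]
grip_width: 0.0457
grip_force: 35.0
```

```bash
python3 -m pendant '[[[-0.016,0.2,0],0],[[-0.016,0.2,0],0],[[-0.016,0.2,0],0],[[-0.016,0.2,0],0],[[-0.016,0.2,0],0]]';python3 -m pendant '[[[-0.016,0.2,0],0],[[-0.016,0.2,0],0],[[-0.016,0.2,0],0],[[-0.016,0.2,0],0],[[-0.016,0.2,0],0]]';python3 -m pendant '[[[-0.016,0.2,0],0],[[-0.016,0.2,0],0],[[-0.016,0.2,0],0],[[-0.016,0.2,0],0],[[-0.016,0.2,0],0]]'
```

```text
time_s: 10.67
ee_pos: [0.5532, -0.0944, 0.0452]
eef_rot: [3.141, 0.0, 1.65]
force: [0.9, -5.1, 0.8]
grip_width: 0.0454
grip_force: 35.0
time_s: 11.08
ee_pos: [0.5533, -0.0855, 0.0457]
eef_rot: [3.139, 0.002, 1.65]
force: [4.0, -9.2, 0.6]
grip_width: 0.0456
grip_force: 35.0
time_s: 11.5
ee_pos: [0.5525, -0.0748, 0.0455]
eef_rot: [3.139, 0.001, 1.649]
force: [4.3, -5.2, -0.7]
grip_width: 0.0459
grip_force: 35.0
```

```bash
python3 -m pendant '[[[-0.024,0.3,0],0],[[-0.024,0.3,0],0],[[-0.024,0.3,0],0],[[-0.024,0.3,0],0],[[-0.024,0.3,0],0],[[-0.024,0.3,0],0],[[-0.024,0.3,0],0],[[-0.024,0.3,0],0],[[-0.024,0.3,0],0],[[-0.024,0.3,0],0]]';python3 -m pendant '[[[-0.024,0.3,0],0],[[-0.024,0.3,0],0],[[-0.024,0.3,0],0],[[-0.024,0.3,0],0],[[-0.024,0.3,0],0],[[-0.024,0.3,0],0],[[-0.024,0.3,0],0],[[-0.024,0.3,0],0],[[-0.024,0.3,0],0],[[-0.024,0.3,0],0]]'
```

```text
time_s: 12.33
ee_pos: [0.5492, -0.0442, 0.0451]
eef_rot: [-3.141, 0.0, 1.65]
force: [2.5, -3.1, -0.0]
grip_width: 0.0453
grip_force: 35.0
time_s: 13.17
ee_pos: [0.5468, -0.0142, 0.0451]
eef_rot: [3.142, 0.0, 1.65]
force: [2.8, -3.0, 0.9]
grip_width: 0.0457
grip_force: 35.0
```

```bash
python3 -m pendant '[[[-0.024,0.3,0],0],[[-0.024,0.3,0],0],[[-0.024,0.3,0],0],[[-0.024,0.3,0],0],[[-0.024,0.3,0],0],[[-0.024,0.3,0],0],[[-0.024,0.3,0],0],[[-0.024,0.3,0],0],[[-0.024,0.3,0],0],[[-0.024,0.3,0],0]]';python3 -m pendant '[[[-0.024,0.3,0],0],[[-0.024,0.3,0],0],[[-0.024,0.3,0],0],[[-0.024,0.3,0],0],[[-0.024,0.3,0],0],[[-0.024,0.3,0],0],[[-0.024,0.3,0],0],[[-0.024,0.3,0],0],[[-0.024,0.3,0],0],[[-0.024,0.3,0],0],[[-0.016,0.2,0],0],[[-0.016,0.2,0],0],[[-0.016,0.2,0],0],[[-0.016,0.2,0],0],[[-0.016,0.2,0],0]]'
```

```text
time_s: 14.0
ee_pos: [0.5444, 0.0158, 0.0451]
eef_rot: [-3.142, 0.0, 1.65]
force: [2.5, -4.6, 1.3]
grip_width: 0.0454
grip_force: 35.0
time_s: 15.25
ee_pos: [0.5412, 0.0557, 0.0451]
eef_rot: [-3.142, 0.0, 1.65]
force: [1.8, -4.4, 2.5]
grip_width: 0.0458
grip_force: 35.0
```

The wrist camera leads the gripper toward the roof, so I regrip closer to the tail to keep clear of the house.

```bash
python3 -m pendant '[[[0,0,0],0],[[0,0,0],0],[[0,0,0],0],[[0,0,0],0],[[0.04,-0.5,0.1],0],[[0.064,-0.8,0],0],[[0.04,-0.5,0],0],[[0,0,0],0]]' 0.75
python3 -m pendant '[[[0,0,0],0],[[0,0,0],0],[[0,0,0],0],[[0,0,0],0],[[0,0,0],0],[[0,0,0],0],[[0,0,0],0],[[0,0,0],0]]' 0.3 35
python3 - <<'E'
from h import *
c=snap('wrist','w3');o=ctrl.get_obs();print(o['ee_pos'])
O=(.544,.0165);im=c['color'][...,::-1].copy()
for q in((194,31),(194,-31)):cv2.circle(im,tuple(int(round(k)) for k in proj(c,F(*q,18,O))),2,(0,0,255),-1)
cv2.imwrite('pics/w3b.png',im)
E
```

```text
time_s: 15.92
ee_pos: [0.5428, 0.0363, 0.0461]
eef_rot: [-3.142, 0.0, 1.649]
force: [0.4, -0.3, -0.1]
grip_width: 0.0705
grip_force: 0.0
time_s: 16.58
ee_pos: [0.5429, 0.0376, 0.0463]
eef_rot: [3.141, -0.0, 1.65]
force: [3.1, -0.5, 0.2]
grip_width: 0.0459
grip_force: 35.0
[0.54293859 0.0375989  0.04628207]
```

View pics/w3b.png

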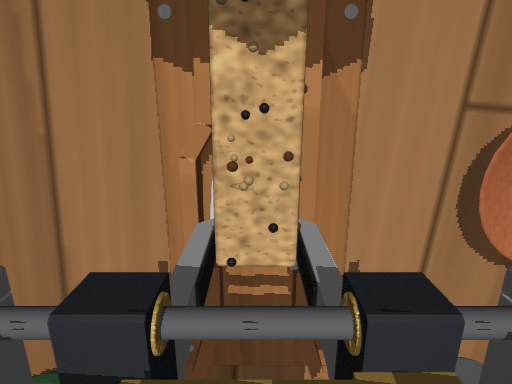

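The wrist view shows the bar straight in the channel (columns 210–305), held near its tail (row 266). The leaf rides on its left side at (212,195).

```bash
python3 -m pendant '[[[-0.016,0.2,0],0],[[-0.016,0.2,0],0],[[-0.016,0.2,0],0],[[-0.016,0.2,0],0],[[-0.016,0.2,0],0],[[-0.016,0.2,0],0],[[-0.016,0.2,0],0],[[-0.016,0.2,0],0],[[-0.016,0.2,0],0],[[-0.016,0.2,0],0]]';python3 -m pendant '[[[-0.016,0.2,0],0],[[-0.016,0.2,0],0],[[-0.016,0.2,0],0],[[-0.016,0.2,0],0],[[-0.016,0.2,0],0],[[-0.016,0.2,0],0],[[-0.016,0.2,0],0],[[-0.016,0.2,0],0],[[-0.016,0.2,0],0],[[-0.016,0.2,0],0]]'
python3 -m pendant '[[[-0.008,0.1,0],0],[[-0.008,0.1,0],0],[[-0.008,0.1,0],0],[[-0.008,0.1,0],0],[[-0.008,0.1,0],0],[[-0.008,0.1,0],0],[[-0.008,0.1,0],0],[[-0.008,0.1,0],0],[[-0.008,0.1,0],0],[[-0.008,0.1,0],0],[[-0.008,0.1,0],0],[[0,0,0],0],[[0,0,0],0]]'
```

```text
time_s: 17.47
ee_pos: [0.5411, 0.0576, 0.0463]
eef_rot: [3.142, 0.0, 1.65]
force: [3.0, -5.2, 3.4]
grip_width: 0.0455
grip_force: 35.0
time_s: 18.3
ee_pos: [0.5395, 0.0776, 0.0462]
eef_rot: [3.142, 0.0, 1.65]
force: [2.1, -5.2, 3.7]
grip_width: 0.0459
grip_force: 35.0
time_s: 19.38
ee_pos: [0.5384, 0.0887, 0.0462]
eef_rot: [-3.141, -0.0, 1.65]
force: [0.3, -3.2, 5.9]
grip_width: 0.0457
grip_force: 35.0
```

```bash
cat > ok.py <<'E'
import sys,numpy as np
from station import ctrl
o=ctrl.get_obs();f=o['force'];a=-(f@[-.0794,.9968,0]);print('push %.1f fz %.1f y %.4f z %.4f'%(a,f[2],o['ee_pos'][1],o['ee_pos'][2]),flush=True)
sys.exit(a>float(sys.argv[1]))
E
p(){ :; }
python3 -m pendant '[[[0,0,0.04],0],[[0,0,0],0]]' >/dev/null; python3 ok.py 6
python3 -m pendant '[[[-0.004,0.05,0],0],[[-0.004,0.05,0],0],[0,0]]' ; python3 -m pendant '[[[-0.004,0.05,0],0],[[-0.004,0.05,0],0],[[0,0,0],0]]' >/dev/null && python3 ok.py 6 && python3 -m pendant '[[[-0.004,0.05,0],0],[[-0.004,0.05,0],0],[[0,0,0],0]]' >/dev/null && python3 ok.py 6 && python3 -m pendant '[[[-0.004,0.05,0],0],[[-0.004,0.05,0],0],[[0,0,0],0]]' >/dev/null && python3 ok.py 6
```

```text
push 1.3 fz 1.8 y 0.0889 z 0.0462
push -0.0 fz 0.7 y 0.0897 z 0.0462False
invalid input
False
```

```bash
sed -i 's/sys.exit(a/sys.exit(int(a/;s/argv\[1\]))/argv[1])))/' ok.py
python3 -m pendant '[[[-0.004,0.05,0],0],[[-0.004,0.05,0],0],[[0,0,0],0]]' >/dev/null && python3 ok.py 6 && python3 -m pendant '[[[-0.004,0.05,0],0],[[-0.004,0.05,0],0],[[0,0,0],0]]' >/dev/null && python3 ok.py 6 && python3 -m pendant '[[[-0.004,0.05,0],0],[[-0.004,0.05,0],0],[[0,0,0],0]]' >/dev/null && python3 ok.py 6
```

```text
push 1.0 fz -1.9 y 0.0907 z 0.0463
push 0.2 fz -1.9 y 0.0917 z 0.0464
push -0.9 fz -2.2 y 0.0926 z 0.0465
```

```bash
python3 -m pendant '[[[-0.005,0.06,-0.01],0],[[-0.005,0.06,-0.01],0],[[0,0,0],0]]' >/dev/null && python3 ok.py 4 && python3 -m pendant '[[[-0.005,0.06,0],0],[[-0.005,0.06,0],0],[[0,0,0],0]]' >/dev/null && python3 ok.py 4 && python3 -m pendant '[[[-0.005,0.06,0],0],[[-0.005,0.06,0],0],[[0,0,0],0]]' >/dev/null && python3 ok.py 4 && python3 -m pendant '[[[-0.005,0.06,0],0],[[-0.005,0.06,0],0],[[0,0,0],0]]' >/dev/null && python3 ok.py 4 && python3 -m pendant '[[[-0.005,0.06,0],0],[[-0.005,0.06,0],0],[[0,0,0],0]]' >/dev/null && python3 ok.py 4 && python3 -m pendant '[[[-0.005,0.06,0],0],[[-0.005,0.06,0],0],[[0,0,0],0]]' >/dev/null && python3 ok.py 4 && python3 -m pendant '[[[-0.005,0.06,0],0],[[-0.005,0.06,0],0],[[0,0,0],0]]' >/dev/null && python3 ok.py 4 && python3 -m pendant '[[[-0.005,0.06,0],0],[[-0.005,0.06,0],0],[[0,0,0],0]]' >/dev/null && python3 ok.py 4 && python3 -m pendant '[[[-0.005,0.06,0],0],[[-0.005,0.06,0],0],[[0,0,0],0]]' >/dev/null && python3 ok.py 4 && python3 -m pendant '[[[-0.005,0.06,0],0],[[-0.005,0.06,0],0],[[0,0,0],0]]' >/dev/null && python3 ok.py 4
```

```text
push -0.8 fz -1.7 y 0.0938 z 0.0464
push -0.5 fz -1.7 y 0.0950 z 0.0464
push 0.0 fz -0.9 y 0.0962 z 0.0463
push -0.2 fz -2.3 y 0.0974 z 0.0463
push -1.1 fz -1.1 y 0.0986 z 0.0463
push 0.4 fz -2.0 y 0.0998 z 0.0463
push 1.0 fz -1.1 y 0.1010 z 0.0463
push -0.9 fz -1.7 y 0.1022 z 0.0463
push -0.2 fz -2.0 y 0.1035 z 0.0463
push 0.1 fz -1.8 y 0.1046 z 0.0463
```

Nearly frictionless so far, with the bar's weight mostly carried. Continuing.

```bash
python3 -m pendant '[[[-0.005,0.06,0],0],[[-0.005,0.06,0],0],[[0,0,0],0]]' >/dev/null && python3 ok.py 4 && python3 -m pendant '[[[-0.005,0.06,0],0],[[-0.005,0.06,0],0],[[0,0,0],0]]' >/dev/null && python3 ok.py 4 && python3 -m pendant '[[[-0.005,0.06,0],0],[[-0.005,0.06,0],0],[[0,0,0],0]]' >/dev/null && python3 ok.py 4 && python3 -m pendant '[[[-0.005,0.06,0],0],[[-0.005,0.06,0],0],[[0,0,0],0]]' >/dev/null && python3 ok.py 4 && python3 -m pendant '[[[-0.005,0.06,0],0],[[-0.005,0.06,0],0],[[0,0,0],0]]' >/dev/null && python3 ok.py 4 && python3 -m pendant '[[[-0.005,0.06,0],0],[[-0.005,0.06,0],0],[[0,0,0],0]]' >/dev/null && python3 ok.py 4 && python3 -m pendant '[[[-0.005,0.06,0],0],[[-0.005,0.06,0],0],[[0,0,0],0]]' >/dev/null && python3 ok.py 4 && python3 -m pendant '[[[-0.005,0.06,0],0],[[-0.005,0.06,0],0],[[0,0,0],0]]' >/dev/null && python3 ok.py 4 && python3 -m pendant '[[[-0.005,0.06,0],0],[[-0.005,0.06,0],0],[[0,0,0],0]]' >/dev/null && python3 ok.py 4 && python3 -m pendant '[[[-0.005,0.06,0],0],[[-0.005,0.06,0],0],[[0,0,0],0]]' >/dev/null && python3 ok.py 4 && python3 -m pendant '[[[-0.005,0.06,0],0],[[-0.005,0.06,0],0],[[0,0,0],0]]' >/dev/null && python3 ok.py 4 && python3 -m pendant '[[[-0.005,0.06,0],0],[[-0.005,0.06,0],0],[[0,0,0],0]]' >/dev/null && python3 ok.py 4 && python3 -m pendant '[[[-0.005,0.06,0],0],[[-0.005,0.06,0],0],[[0,0,0],0]]' >/dev/null && python3 ok.py 4 && python3 -m pendant '[[[-0.005,0.06,0],0],[[-0.005,0.06,0],0],[[0,0,0],0]]' >/dev/null && python3 ok.py 4
```

```text
push 0.5 fz -2.0 y 0.1058 z 0.0463
push 0.3 fz -0.6 y 0.1070 z 0.0463
push 0.4 fz -1.7 y 0.1082 z 0.0463
push -0.4 fz -1.7 y 0.1095 z 0.0463
push -0.1 fz -1.2 y 0.1106 z 0.0463
push -0.2 fz -1.3 y 0.1118 z 0.0463
push 0.2 fz -1.9 y 0.1130 z 0.0463
push 0.8 fz -1.8 y 0.1142 z 0.0463
push 0.2 fz -1.8 y 0.1154 z 0.0463
push 2.3 fz -1.1 y 0.1164 z 0.0463
push 5.9 fz -1.3 y 0.1172 z 0.0464
```

```bash
python3 -m pendant '[[[-0.003,0.04,0],0],[[0,0,0],0],[[0,0,0],0]]' >/dev/null && python3 ok.py 8.7 && python3 -m pendant '[[[-0.002,0.03,0],0],[[0,0,0],0],[[0,0,0],0]]' >/dev/null && python3 ok.py 8.7 && python3 -m pendant '[[[-0.002,0.03,0],0],[[0,0,0],0],[[0,0,0],0]]' >/dev/null && python3 ok.py 8.7; python3 -m pendant '[[[0,0,0],0]]' >/dev/null; python3 ok.py 9
```

```text
push 7.7 fz 0.2 y 0.1174 z 0.0464
push 8.9 fz 0.1 y 0.1175 z 0.0465
push 8.2 fz -0.5 y 0.1175 z 0.0465
```

```bash
python3 -m pendant '[[[-0.003,0.04,0],0],[[0,0,0],0],[[0,0,0],0]]' >/dev/null; python3 ok.py 9; python3 -m pendant '[[[0,0,0],0],[[0,0,0],0]]'
python3 ok.py 9;  python3 -m pendant '[[[0,0,0],0],[[0,0,0],0],[[0,0,0],0],[[0,0,0],0],[[0,0,0],0],[[0,0,0],0],[[0,0,0],0]]' 0.75
python3 -m pendant '[[[0,0,0.5],0],[[0,0,1],0],[[0.1,-1,1.5],0],[[0.16,-2,2],0],[[0.16,-2,2],0],[[0.24,-3,3],0],[[0.24,-3,3],0],[[0.24,-3,3],0],[[0.24,-3,2],0],[[0,0,0],0],[[0,0,0],0]]'
python3 - <<'E'
from h import *
c=snap('wrist','w4');O=(.544,.0165);im=c['color'][...,::-1].copy()
for q in((56,-23),(194,-31),(0,31),(0,-23)):cv2.circle(im,tuple(int(round(k)) for k in proj(c,F(*q,37,O))),2,(255,255,0),-1)
s=snap('top','top4')['color'][150:230,140:300,::-1]
s=cv2.resize(s,(512,256),interpolation=cv2.INTER_CUBIC)
cv2.imwrite('pics/w4b.png',cv2.resize(np.vstack([im,s]),(480,600),interpolation=cv2.INTER_AREA))
E
```

```text
push 10.5 fz 0.9 y 0.1178 z 0.0465
time_s: 26.8
ee_pos: [0.5363, 0.1178, 0.0465]
eef_rot: [3.141, 0.002, 1.65]
force: [1.6, -10.5, 0.7]
grip_width: 0.0461
grip_force: 35.0
push 10.6 fz 0.7 y 0.1178 z 0.0465
time_s: 27.38
ee_pos: [0.5361, 0.1189, 0.0463]
eef_rot: [-3.142, -0.0, 1.65]
force: [-0.7, 0.4, -0.4]
grip_width: 0.0706
grip_force: 0.0
time_s: 28.3
ee_pos: [0.55, -0.0506, 0.2263]
eef_rot: [3.139, 0.001, 1.648]
force: [-0.1, -0.0, -0.4]
grip_width: 0.0706
grip_force: 0.0
```

View pics/w4b.png

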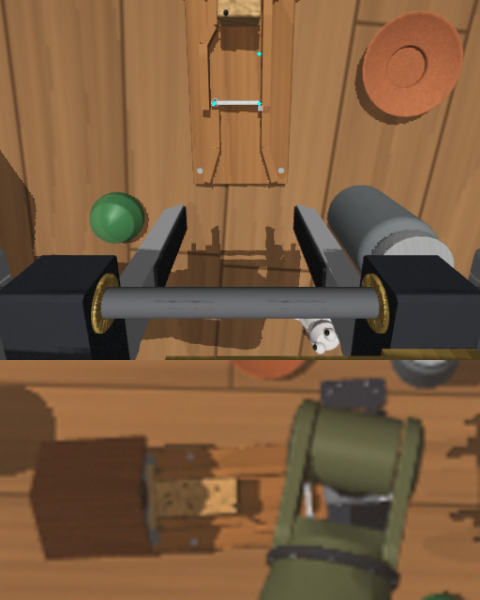

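The gate is shut (leaf across 212–260 at row 103). The bar lies flat with its tail at row 15, well past the gate and into the doorway. It came home at about 10.5 N and is released, and the bystanders look undisturbed. Handing in.

```bash
python3 -c "
from station import ctrl
print(ctrl.hand_in())"
```

```text
the job is handed in; nothing more can be done
None
```

The job is handed in: the 140 mm seed bar lies flat in the feeder, pushed home against the buffer at about 10.5 N and released, with the gate shut behind it and, as far as the last pictures show, nothing else disturbed.

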